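# Stir the milling beads under the dust canopy

### The job

Take the stirring rod from its slanted rest and stir the steel beads in the white bowl with it: ball end down close above the floor among the beads, begin at the far side of the bowl under the clear canopy and go round two full turns, anticlockwise seen from above, so that most of the beads have shifted. Then lay the rod back home in the groove of its rest, ball on the foot plate, and let go. Keep every bead in the bowl, do not knock against the canopy, and leave the amber bottle and the small jar where they are.

Things in the scene. Friction and masses are not known exactly. Their poses are not given: they have to be found in the camera images.
- rod: stirring rod, 195 mm long, 140 g: steel ball end 24 mm across, steel shaft 14 mm thick and, from 110 to 195 mm above the rod's foot, a square dark wooden handle 16 x 16 mm. Origin at the very end of the ball, z up the rod, x and y square to the handle. At first it stands in its rest, 35 degrees from vertical, handle towards the rest's -x (robot's side), its y along the rest's y
- rod_ball (a point): centre of the rod's ball end, 12 mm up the rod from its very end; turns with the rod. Ball and shaft are polished and slippery; while stirring keep the ball a few mm (2 to 8) off the bowl's floor
- rod_grip (a point): point on the rod's axis 150 mm above the tip, middle of the wooden handle; turns with the rod (z up the rod)
- rest: fixed rod rest: wooden foot 110 x 80 x 10 mm with an aluminium V groove (90 degrees, 70 mm long, to 102 mm up the rod) leaning 35 degrees from vertical, top towards -x, a foot plate at its low end. The shaft lies in the V, ball on the plate, handle free above. The groove is open to up and +x: the rod is drawn out or laid in square to its length. Origin: centre of the underside, z up
- rest_foot (a point): point on the rest where the very end of the rod's ball lies when it is home: 30 mm in +x of the rest's origin and 30 mm above the table; axes as the rest's
- rest_top (a point): empty point above the rest where point rod_grip lies when the rod is home: 86 mm in -x of point rest_foot and 123 mm above it; axes as the rest's
- bowl_stand: fixed wooden board 200 x 200 x 12 mm with a shallow white bowl set in its middle; origin: centre of the underside, -x is the open side towards the robot, z up. Bowl: 170 mm across at the rim, rim 58 mm above the table, wall 4 mm; flat inner floor 17 mm above the table, about 92 mm across, then flaring: inside about 138 mm across at 34 mm above the table, 162 mm at the rim
- bowl_floor (a point): centre of the bowl's flat inner floor, 17 mm above the table; axes as bowl_stand's: +x is the far side of the bowl under the canopy, -x the near, open side, +y the left. Stir with the ball's centre 15 to 24 mm from this point: beads then roll freely, wider turns squeeze them against the wall
- canopy: fixed clear dust canopy over the far part of the bowl; origin and axes as bowl_stand's. Level plate, 190 mm wide in y, x = -20 to +97 mm, 200 to 206 mm above the table; aluminium lip on its front edge 197 to 213 mm above the table; two 12 mm posts at x = +85, y = +/-85 mm. To reach the far part of the bowl the rod must lean about 35 degrees, handle towards -x
- canopy_edge (a point): middle of the lower front edge of the canopy, 197 mm above the table; axes as the canopy's
- bead0_center (a point): centre of one of six loose steel milling beads, polished slippery balls 20 mm across, 33 g, lying in a loose ring of about 28 mm radius on the bowl's floor, its middle free; they roll aside when the rod comes down between them
- bead1_center (a point): centre of one of six loose steel milling beads, polished slippery balls 20 mm across, 33 g, lying in a loose ring of about 28 mm radius on the bowl's floor, its middle free; they roll aside when the rod comes down between them
- bead2_center (a point): centre of one of six loose steel milling beads, polished slippery balls 20 mm across, 33 g, lying in a loose ring of about 28 mm radius on the bowl's floor, its middle free; they roll aside when the rod comes down between them
- bead3_center (a point): centre of one of six loose steel milling beads, polished slippery balls 20 mm across, 33 g, lying in a loose ring of about 28 mm radius on the bowl's floor, its middle free; they roll aside when the rod comes down between them
- bead4_center (a point): centre of one of six loose steel milling beads, polished slippery balls 20 mm across, 33 g, lying in a loose ring of about 28 mm radius on the bowl's floor, its middle free; they roll aside when the rod comes down between them
- bead5_center (a point): centre of one of six loose steel milling beads, polished slippery balls 20 mm across, 33 g, lying in a loose ring of about 28 mm radius on the bowl's floor, its middle free; they roll aside when the rod comes down between them
- amber: bystander: amber bottle with black cap, 52 mm across, 115 mm high, loose, between the bowl and the rest; origin at its underside
- jar: bystander: small glass jar with steel cap, 36 mm across, 45 mm high, loose, between the bowl and the rest; origin at its underside

How it is judged:
On the way, in this order (a step that is already met when the one before it is completed fails the run):
1. the rod is held and lifted out of its rest (distance between rod and rest_foot above 0.05 m and contact force between the fingers and rod above 0.5 N), for 0.1 s.
2. the ball end of the held rod is low in the bowl on the far side, under the canopy (over 12 mm from the centre, its underside at most 12 mm above the floor) (x of rod_ball in the frame of bowl_floor above 0.012 m and y of rod_ball in the frame of bowl_floor between -0.011 and 0.011 m and z of rod_ball in the frame of bowl_floor below 0.024 m and contact force between the fingers and rod above 0.5 N).
3. first anticlockwise turn: the ball passes the left side of the bowl, low among the beads (y of rod_ball in the frame of bowl_floor above 0.012 m and x of rod_ball in the frame of bowl_floor between -0.011 and 0.011 m and z of rod_ball in the frame of bowl_floor below 0.024 m and contact force between the fingers and rod above 0.5 N).
4. first anticlockwise turn: the ball passes the near side of the bowl, low among the beads (x of rod_ball in the frame of bowl_floor below -0.012 m and y of rod_ball in the frame of bowl_floor between -0.011 and 0.011 m and z of rod_ball in the frame of bowl_floor below 0.024 m and contact force between the fingers and rod above 0.5 N).
5. first anticlockwise turn: the ball passes the right side of the bowl, low among the beads (y of rod_ball in the frame of bowl_floor below -0.012 m and x of rod_ball in the frame of bowl_floor between -0.011 and 0.011 m and z of rod_ball in the frame of bowl_floor below 0.024 m and contact force between the fingers and rod above 0.5 N).
6. first anticlockwise turn: the ball passes the far side of the bowl, low among the beads (all of step 2).
7. second anticlockwise turn: the ball passes the left side of the bowl, low among the beads (all of step 3).
8. second anticlockwise turn: the ball passes the near side of the bowl, low among the beads (all of step 4).
9. second anticlockwise turn: the ball passes the right side of the bowl, low among the beads (all of step 5).
10. second anticlockwise turn: the ball passes the far side of the bowl, low among the beads (all of step 6).
At the end, for the whole second after the job is handed in: The rod rests, let go, in the groove of its rest, ball end within 10 mm and grip point within 15 mm of their home points; all six beads are in the bowl (within 76 mm of its middle, under 50 mm above its floor), at least four of them over 10 mm from where they began (distance between rod and rest_foot below 0.01 m and distance between rod_grip and rest_top below 0.015 m and linear speed of rod below 0.02 m/s and contact force between the fingers and rod below 0.1 N and horizontal distance between each of bead0_center, bead1_center, bead2_center, bead3_center, bead4_center, bead5_center and bowl_floor below 0.076 m and z of each of bead0_center, bead1_center, bead2_center, bead3_center, bead4_center, bead5_center in the frame of bowl_floor below 0.05 m and (distance of each of bead0_center, bead1_center, bead2_center, bead3_center from where it was at the start of the episode above 0.01 m or distance of each of bead0_center, bead1_center, bead2_center, bead4_center from where it was at the start of the episode above 0.01 m or distance of each of bead0_center, bead1_center, bead2_center, bead5_center from where it was at the start of the episode above 0.01 m or distance of each of bead0_center, bead1_center, bead3_center, bead4_center from where it was at the start of the episode above 0.01 m or distance of each of bead0_center, bead1_center, bead3_center, bead5_center from where it was at the start of the episode above 0.01 m or distance of each of bead0_center, bead1_center, bead4_center, bead5_center from where it was at the start of the episode above 0.01 m or distance of each of bead0_center, bead2_center, bead3_center, bead4_center from where it was at the start of the episode above 0.01 m or distance of each of bead0_center, bead2_center, bead3_center, bead5_center from where it was at the start of the episode above 0.01 m or distance of each of bead0_center, bead2_center, bead4_center, bead5_center from where it was at the start of the episode above 0.01 m or distance of each of bead0_center, bead3_center, bead4_center, bead5_center from where it was at the start of the episode above 0.01 m or distance of each of bead1_center, bead2_center, bead3_center, bead4_center from where it was at the start of the episode above 0.01 m or distance of each of bead1_center, bead2_center, bead3_center, bead5_center from where it was at the start of the episode above 0.01 m or distance of each of bead1_center, bead2_center, bead4_center, bead5_center from where it was at the start of the episode above 0.01 m or distance of each of bead1_center, bead3_center, bead4_center, bead5_center from where it was at the start of the episode above 0.01 m or distance of each of bead2_center, bead3_center, bead4_center, bead5_center from where it was at the start of the episode above 0.01 m)); the robot touches nothing.
It fails at once if the canopy is knocked (over 6 N) (contact force between canopy and anything else above 6 N).
It fails at once if the amber bottle is shifted by more than 20 mm (distance of amber from where it was at the start of the episode above 0.02 m).
It fails at once if the small jar is shifted by more than 20 mm (distance of jar from where it was at the start of the episode above 0.02 m).
It also fails if it takes over 67 s, if anything falls off the work surface, if the arm or the gripper's body presses on something with over 40 N, if the wrist force passes 120 N, or if a joint passes its speed limit or range.

### The arm

A 7-joint arm with a two-finger parallel gripper is mounted at the origin on the work surface. World frame = base frame: x ahead of the robot, y to its left, z up, the work surface at z = 0. Lengths are in m, angles in rad, forces in N, time in s.
With the tool pointing down it reaches from about 0.4 to 0.875 m from the base axis. Payload 6.5 kg.
Tool frame: the origin (TCP) lies at the very end of the fingers, on their centre line; the grasp point (between the pads) lies 19 mm behind it; z points along the fingers, y is the line along which they close (so a half turn about z gives the same grasp; the last joint's range is limited). The gripper opens to 88 mm and grips with 3 to 60 N. Pads are 18 mm wide; open, the fingers measure 123 mm over their backs; the gripper's body (75 mm by 187 mm) begins 45 mm behind the grasp point.
Start: joints at [-1.294, 0.536, -0.004, 1.538, 0.003, 1.067, -0.071], TCP at [0.218, 0.612, 0.239] pointing down, gripper open.
Joint ranges: [-2.7, 2.7], [-0.37, 2.16], [-1.27, 1.26], [0.24, 2.4], [-1.31, 4.45], [0.19, 1.91], [-2.76, 2.76]. Speed limits (rad/s): [2.39, 2.39, 3.14, 3.14, 3.14, 3.14, 3.14].

### API

Orientations are given as a unit quaternion [x, y, z, w].
In Python, from rig import * gives the robot as it stands.
- The arm moves only by the shell command python3 -m handwheel 'ROWS'. ROWS is JSON, a list of rows, each an object with "grip": the gripper's target within -1 to 1 (fully open at 1, half-way at 0, shut at -1); "travel": the shift along the tool's x, y, z in mm, a list of three; "rotation": the turn, a rotation vector about the tool's x, y, z in degrees, a list of three. In form: [{"grip": grip, "travel": [x, y, z], "rotation": [rx, ry, rz]}, ...]. A call has 1 to 20 rows; each row is the pose to reach, as a shift and turn from the pose commanded when the call began, along the tool's axes at that moment; what a row does not reach only later rows make up. A row lasts 1/8 s, in which the tool goes at most 62.5 mm and 10.7 degrees, less where a joint would pass 70% of its speed; a pose out of reach is approached as far as the arm can. A call with a gripper value outside its range is refused whole. The fingers move at their own pace and stop on an object; the grip force is fixed at half the most. Time passes only in rows, so rows that repeat a pose let the fingers close. It gives the time, the measured TCP pose, the force, the opening and the grip force at its end, in the units of the state.
- observe(): the state, without advancing time (a new reading comes with each control period).
- capture(name): name is "side" or "top" or "wrist"; returns the picture (420x560x3 uint8, red, green, blue); there is no depth.
- camera_params(name): a dict with "vertical_fov" (degrees; the focal length in pixels is half the picture's height over the tangent of half this angle, whatever the lens; pixels are square), "cx", "cy" (the principal point, pixels), "xyz" and "attitude" of the camera in the world; the wrist camera has in their place "hand_eye" (4x4, takes a point from camera to tool coordinates, whose origin is the TCP and whose axes are the flange's). Camera axes: x right, y down, z forward; pixel columns grow to the right and rows downward; lengths in m; the calibration is good to about 2 mm. A picture is of the moment at which its call begins: read the wrist's pose just before it. camera_params takes no time and is no camera call.
- job_done(): hands the job in; it is judged then, once.
Trained networks look in the newest picture that a camera, given by its name, has taken for a name from the list of things; names that differ only in an ending like _2 or _b are one class to them, and where a whole thing is asked for, a point or a joint stands for the part that bears it (a point fixed in the world has none). Each returns a list of dicts, best first, with "score" (0 to 1); they miss things now and then, are a little off and sometimes report something else, mostly with a low value. They report only what shows in the picture. A call takes as long as a camera call.
- masks_of(camera, query): "pixels" (420x560 bool, what is visible of it) and "point" ([column, row] in pixels, amid what is visible of it).
The state is a dict: "time": time; "joint_pos": joint angles; "qvel": joint speeds; "joint_efforts": joint torques, N m; "position": TCP position; "tcp_rot": TCP orientation; "ft_force": force on the tool from outside, world axes, zero at the start; "ft_torque": the same for the moment, N m; "opening": finger opening in m; "finger_force": force on a finger pad.
Only numpy, scipy, OpenCV 4.12 (cv2) and the standard library are available. Lean on these libraries where they do the work, as an engineer would, in place of code of your own. Each camera call takes 0.05 s, during which the arm holds its last target. There are 200 camera calls.

## Working session

There is one attempt and no reset: what is moved stays moved. The work goes in short steps, Python scripts to look and compute and a shell command to move; the robot and the scene stay as the last step left them, time stands still between calls to the robot, and variables do not carry over. Pictures are saved under pics/ and viewed, at most 12 in all, crops included, and the job is handed in when it is done.

```bash
mkdir -p pics; cat > a.py <<'E'
from rig import *
import cv2,numpy as np
s=observe();print(s['time'],s['position'],s['tcp_rot'],s['opening'])
ims=[]
for c in('side','top','wrist'):
    im=capture(c);ims.append(im);p=camera_params(c);print(c,p)
    cv2.imwrite(f'pics/{c}0.png',im[:,:,::-1])
    for q in('rod','rest','bowl_stand','canopy','amber','jar','bead0_center'):
        for r in masks_of(c,q)[:6]:
            ys,xs=np.nonzero(r['pixels']);
            print(c,q,round(r['score'],2),np.round(r['point']),len(xs),xs.min() if len(xs) else '',xs.max() if len(xs) else '',ys.min() if len(xs) else '',ys.max() if len(xs) else '')
E
python3 a.py
```

```text
0.0 [0.21828686 0.61159154 0.23782908] [ 1.70555289e-01  9.85347712e-01 -8.76863919e-04 -1.04467656e-04] 0.08824184698955556
side {'vertical_fov': 51.150675436814176, 'cx': 280.3682665388994, 'cy': 211.33938312584968, 'xyz': array([ 0.15342749, -0.10375554,  0.69175428]), 'attitude': array([ 0.73349625, -0.59453372,  0.2001022 , -0.26167158])}
side rod 0.67 [133. 201.] 528 110 178 190 212
side rod 0.21 [401. 299.] 12076 332 458 234 360
side rest 0.77 [166. 227.] 2080 138 200 202 255
side bowl_stand 0.94 [401. 298.] 12167 331 458 234 360
side canopy 0.79 [429. 204.] 9424 353 500 161 260
side amber 0.85 [292. 216.] 1214 277 305 188 240
side jar 0.8 [277. 291.] 555 265 287 275 304
side bead0_center 0.7 [168. 225.] 2251 137 201 202 256
side bead0_center 0.4 [393. 272.] 110 387 398 266 277
side bead0_center 0.2 [400. 297.] 11862 332 457 234 358
top {'vertical_fov': 55.39995010574699, 'cx': 281.8167960984495, 'cy': 211.02231557290546, 'xyz': array([ 0.53928311, -0.01947317,  0.98193694]), 'attitude': array([ 7.09230960e-01, -7.04620820e-01, -5.13243285e-04, -2.23759414e-02])}
top rod 0.96 [180. 213.] 464 161 198 184 235
top rest 0.91 [199. 200.] 1219 174 215 174 223
top canopy 0.62 [397. 200.] 6036 339 446 168 230
top canopy 0.53 [176. 208.] 594 161 198 183 234
top canopy 0.5 [364. 246.] 3094 332 416 179 262
top amber 0.64 [291. 177.] 451 278 300 167 191
top jar 0.58 [289. 240.] 182 283 297 232 246
wrist {'vertical_fov': 61.67771909101958, 'cx': 278.32245017892586, 'cy': 207.73138340029928, 'hand_eye': array([[ 4.97140206e-04, -9.52681292e-01, -3.03970573e-01,
         7.88423312e-02],
       [ 9.99999618e-01,  6.92280205e-04, -5.34204289e-04,
         4.86232760e-04],
       [ 7.19359243e-04, -3.03970191e-01,  9.52681272e-01,
        -1.45691817e-01],
       [ 0.00000000e+00,  0.00000000e+00,  0.00000000e+00,
         1.00000000e+00]])}
```

```bash
python3 - <<'E'
import cv2,numpy as np
t=cv2.imread('pics/top0.png');s=cv2.imread('pics/side0.png')
cv2.imwrite('pics/t1.png',cv2.resize(t[140:300,140:460],None,fx=2.5,fy=2.5,interpolation=cv2.INTER_CUBIC))
cv2.imwrite('pics/s1.png',cv2.resize(s[140:380,90:510],None,fx=1.9,fy=1.9,interpolation=cv2.INTER_CUBIC))
E
```

```text
(no output)
```

View pics/t1.png

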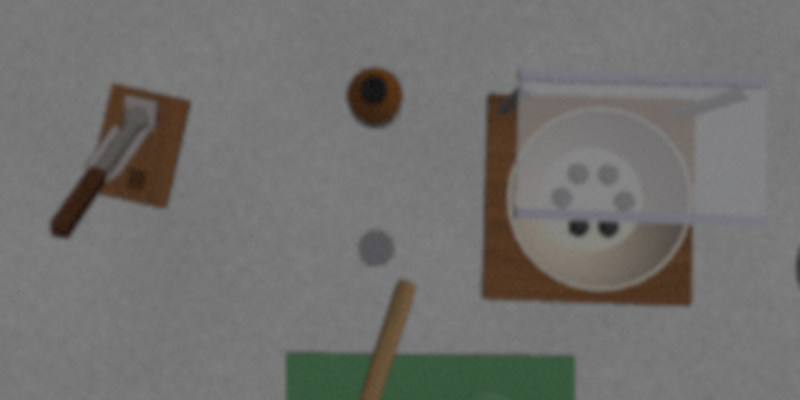

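View pics/s1.png

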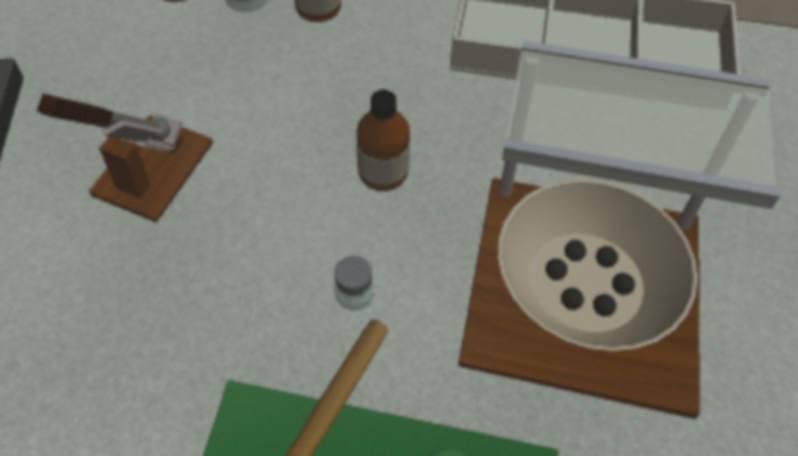

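Top crop: the rest is at left (rod ball ≈(140,110), handle end ≈(60,230)). The bottle is at (375,95), the jar at (376,248), and the bowl centre about (600,200) with six beads. The side crop agrees. Next I fit poses from the board corners.

```bash
cat > h.py <<'E'
from rig import *
import cv2,numpy as np
from scipy.spatial.transform import Rotation as R
from scipy.optimize import least_squares
def cam(c):
    p=camera_params(c); return 210/np.tan(np.radians(p['vertical_fov']/2)),p['cx'],p['cy'],np.array(p['xyz']),R.from_quat(p['attitude']).as_matrix()
def proj(c,P):
    f,cx,cy,t,A=cam(c); q=(np.atleast_2d(P)-t)@A
    return np.c_[f*q[:,0]/q[:,2]+cx,f*q[:,1]/q[:,2]+cy]
def onz(c,uv,z):
    f,cx,cy,t,A=cam(c); uv=np.atleast_2d(uv)
    d=np.c_[(uv[:,0]-cx)/f,(uv[:,1]-cy)/f,np.ones(len(uv))]@A.T
    return t+d*((z-t[2])/d[:,2])[:,None]
def T(p,P): # p=x,y,yaw
    return R.from_euler('z',p[2]).apply(np.atleast_2d(P))+[p[0],p[1],0]
E
cat > b.py <<'E'
from h import *
tc=lambda l:np.array(l,float)/2.5+140
sc=lambda l:np.array(l,float)/1.9+[90,140]
print('rest top',onz('top',tc([(113,85),(189,101),(166,207)]),.01)[:,:2].round(4).tolist())
print('rest side',onz('side',sc([(212,138),(156,219),(91,191)]),.01)[:,:2].round(4).tolist())
print('stand top',onz('top',tc([(487,95),(484,298),(691,304),(695,95)]),.012)[:,:2].round(4).tolist())
print('stand side',onz('side',sc([(492,180),(460,363),(697,414)]),.012)[:,:2].round(4).tolist())
print('beads side',onz('side',sc([(575,250),(607,256),(624,284),(604,305),(571,298),(556,269)]),.027)[:,:2].round(4).tolist())
print('beads top',onz('top',tc([(578,174),(608,174),(624,200),(609,227),(578,227),(562,198)]),.027)[:,:2].round(4).tolist())
print('amber',onz('top',tc([373,90]),.115),onz('side',sc([383,104]),.115));print('jar',onz('top',tc([376,248]),.045),onz('side',sc([353,267]),.045))
# rim of bowl
E
python3 b.py
```

```text
rest top [[0.6589, 0.2504], [0.6434, 0.175], [0.5393, 0.1964]]
rest side [[0.6455, 0.1761], [0.5388, 0.1973], [0.5569, 0.2733]]
stand top [[0.65, -0.1158], [0.4539, -0.1135], [0.4501, -0.3109], [0.6507, -0.3154]]
stand side [[0.649, -0.1163], [0.4528, -0.1122], [0.4491, -0.3075]]
beads side [[0.5752, -0.1993], [0.5748, -0.228], [0.549, -0.2436], [0.5246, -0.2271], [0.5256, -0.1987], [0.5519, -0.1838]]
beads top [[0.5734, -0.2006], [0.5736, -0.2289], [0.549, -0.2439], [0.5234, -0.2298], [0.5231, -0.2006], [0.5505, -0.1855]]
amber [[ 0.64229217 -0.00682734  0.115     ]] [[ 0.6385541  -0.00745234  0.115     ]]
jar [[ 0.5023856  -0.00956769  0.045     ]] [[ 0.50694089 -0.00719164  0.045     ]]
```

```bash
cat >> h.py <<'E'
REST=(.600,.224,np.radians(-11.5)); BOWL=(.551,-.2135,np.radians(-1.2))
U=np.array([-np.sin(np.radians(35)),0,np.cos(np.radians(35))])
Y=np.array([0,1.,0])
def tool(yaw): # tool coaxial with leaning rod
    return R.from_euler('z',yaw)*R.from_matrix(np.c_[np.cross(Y,-U),Y,-U])
def delta(p1,r1,p0=None,r0=None):
    s=observe(); p0=np.array(s['position']) if p0 is None else p0; r0=R.from_quat(s['tcp_rot']) if r0 is None else r0
    return (r0.inv().apply(np.array(p1)-p0)*1e3).round(1),(r0.inv()*r1).as_rotvec(degrees=True).round(1)
FOOT=T(REST,[.03,0,.03])[0]; UR=R.from_euler('z',REST[2]).apply(U)
E
python3 - <<'E'
from h import *
for a in (.012,.110,.195): print(a,[((proj(c,FOOT+a*UR)-o)*k).round() for c,o,k in(('top',[140,140],2.5),('side',[90,140],1.9))])
for a in (.144,.224): print(FOOT+a*UR,delta(FOOT+a*UR,tool(REST[2])))
E
```

```text
0.012 [array([[136., 119.]]), array([[159., 130.]])]
0.11 [array([[ 99., 174.]]), array([[107., 119.]])]
0.195 [array([[ 61., 231.]]), array([[ 49., 107.]])]
[0.54846085 0.23448576 0.14795789] (array([-437.7, -244.8,   90.8]), array([ -2.5, -34.9,  -7.9]))
[0.50349592 0.24363398 0.21349006] (array([-392.3, -251.3,   25.2]), array([ -2.5, -34.9,  -7.9]))
```

```bash
python3 -m handwheel '[{"grip":1,"travel":[-100,-60,-20],"rotation":[0,-9,-2]},{"grip":1,"travel":[-200,-120,-20],"rotation":[-1,-18,-4]},{"grip":1,"travel":[-300,-190,0],"rotation":[-2,-27,-6]},{"grip":1,"travel":[-392,-251,25],"rotation":[-2.5,-34.9,-7.9]},{"grip":1,"travel":[-392,-251,25],"rotation":[-2.5,-34.9,-7.9]},{"grip":1,"travel":[-392,-251,25],"rotation":[-2.5,-34.9,-7.9]},{"grip":1,"travel":[-392,-251,25],"rotation":[-2.5,-34.9,-7.9]},{"grip":1,"travel":[-392,-251,25],"rotation":[-2.5,-34.9,-7.9]},{"grip":1,"travel":[-392,-251,25],"rotation":[-2.5,-34.9,-7.9]},{"grip":1,"travel":[-392,-251,25],"rotation":[-2.5,-34.9,-7.9]},{"grip":1,"travel":[-392,-251,25],"rotation":[-2.5,-34.9,-7.9]}]'
python3 - <<'E'
from h import *
s=observe();print(s['time'],s['joint_pos'],delta(FOOT+.144*UR,tool(REST[2])),delta(FOOT+.224*UR,tool(REST[2])))
im=capture('wrist');cv2.imwrite('pics/w1.png',im[:,:,::-1])
M=R.from_quat(s['tcp_rot']).as_matrix();p=camera_params('wrist');H=np.array(p['hand_eye']);f=210/np.tan(np.radians(p['vertical_fov']/2))
for a in (.012,.11,.195):
    q=M.T@(FOOT+a*UR-s['position']);c=H[:3,:3].T@(q-H[:3,3]);print(a,f*c[0]/c[2]+p['cx'],f*c[1]/c[2]+p['cy'])
E
```

```text
time: 2.58
position: [0.5028, 0.2459, 0.2139]
tcp_rot: [0.094, 0.949, -0.029, 0.299]
ft_force: [-0.1, 0.2, 0.4]
opening: 0.088
finger_force: 0.0
2.575 [-1.19500159  0.30888463  0.42620522  2.19667063  0.91245088  0.48675118
 -0.21999562] (array([-0.8, -2.3, 81. ]), array([ 0.1, -0. ,  0.1])) (array([-0.7, -2.1,  1. ]), array([ 0.1, -0. ,  0.1]))
0.012 275.41074647636873 176.03136407579973
0.11 274.68634816258935 203.49606522995134
0.195 273.4863384046952 248.9930090462291
```

View pics/w1.png

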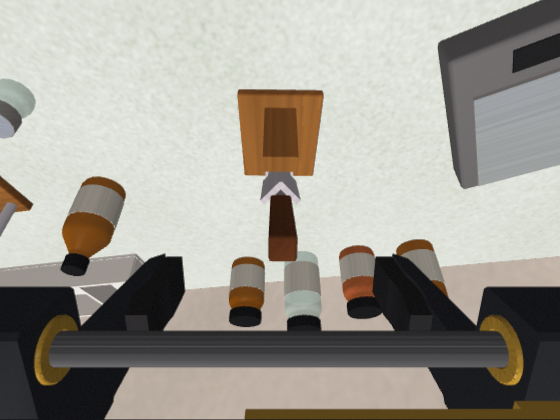

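The wrist view shows the rod handle's end face at about (283,248). I predicted (273.5,249), so I need about +3 mm in tool y. The rest of the alignment is good.

```bash
python3 -m handwheel '[{"grip":1,"travel":[-0.8,3,30],"rotation":[0,0,0]},{"grip":1,"travel":[-0.8,3,60],"rotation":[0,0,0]},{"grip":1,"travel":[-0.8,3,81],"rotation":[0,0,0]},{"grip":1,"travel":[-0.8,3,81],"rotation":[0,0,0]},{"grip":1,"travel":[-0.8,3,81],"rotation":[0,0,0]}]'
python3 -m handwheel '[{"grip":-1,"travel":[0,0,0],"rotation":[0,0,0]},{"grip":-1,"travel":[0,0,0],"rotation":[0,0,0]},{"grip":-1,"travel":[0,0,0],"rotation":[0,0,0]},{"grip":-1,"travel":[0,0,0],"rotation":[0,0,0]},{"grip":-1,"travel":[0,0,0],"rotation":[0,0,0]},{"grip":-1,"travel":[0,0,0],"rotation":[0,0,0]},{"grip":-1,"travel":[0,0,0],"rotation":[0,0,0]},{"grip":-1,"travel":[0,0,0],"rotation":[0,0,0]}]'
python3 - <<'E'
from h import *
s=observe();print(s['time'],repr(s['position']),repr(s['tcp_rot']),s['opening'],s['finger_force'],delta(FOOT+.144*UR,tool(REST[2])))
im=capture('wrist');cv2.imwrite('pics/w2.png',im[:,:,::-1])
E
```

```text
time: 3.25
position: [0.5497, 0.2384, 0.1482]
tcp_rot: [0.095, 0.949, -0.03, 0.299]
ft_force: [-0.2, 1.5, -0.0]
opening: 0.0882
finger_force: 0.0
time: 4.25
position: [0.5501, 0.2377, 0.1478]
tcp_rot: [0.095, 0.949, -0.03, 0.299]
ft_force: [-0.3, -0.6, 0.2]
opening: 0.0157
finger_force: 30.0
4.25 array([0.55008204, 0.23773694, 0.14781264]) array([ 0.09536096,  0.94903375, -0.02987021,  0.29891303]) 0.01565888576496008 29.999812049791217 (array([ 0.7, -3.5, -0.7]), array([ 0., -0.,  0.]))
```

View pics/w2.png

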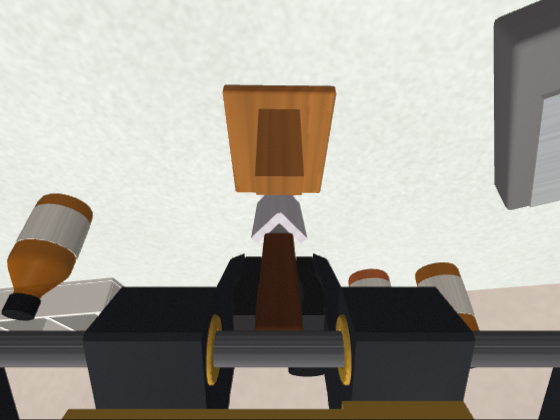

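The rod is gripped centrally (opening 15.7 mm, 30 N). This pose is the home reference. Next I draw it out square to its length and raise it.

```bash
python3 -m handwheel '[{"grip":-1,"travel":[-15,0,0],"rotation":[0,0,0]},{"grip":-1,"travel":[-35,0,0],"rotation":[0,0,0]},{"grip":-1,"travel":[-60,0,0],"rotation":[0,0,0]},{"grip":-1,"travel":[-80,0,-25],"rotation":[0,0,0]},{"grip":-1,"travel":[-95,0,-50],"rotation":[0,0,0]},{"grip":-1,"travel":[-95,0,-50],"rotation":[0,0,0]}]'
cat >> h.py <<'E'
HP=np.array([0.55008,0.23774,0.14781]);HR=R.from_quat([0.09536,0.94903,-0.02987,0.29891])
RB=tool(BOWL[2]); UB=RB.apply([0,0,-1])
def tcpb(B): return T(BOWL,np.array(B)/1e3)[0]+.132*UB   # ball in bowl frame (mm, z above table)
E
python3 - <<'E'
from h import *
s=observe();print(s['opening'],s['finger_force'],s['ft_force'],s['joint_pos'].round(2))
print('W1',delta(np.array([.60,.12,.15])+.132*UB,RB));print('W2',delta(np.array([.5,0,.13])+.132*UB,RB));print('W3',delta(tcpb([-52,0,108]),RB),tcpb([-52,0,108]))
E
```

```text
time: 5.05
position: [0.599, 0.2281, 0.2449]
tcp_rot: [0.096, 0.949, -0.029, 0.3]
ft_force: [-0.2, -0.6, -2.3]
opening: 0.0159
finger_force: 30.0
0.01587985459250352 29.999842643737793 [-0.18365579 -0.62688207 -2.26674975] [-0.9   0.35  0.3   2.01  0.79  0.5   0.08]
W1 (array([  34.7, -119.2,  -41. ]), array([-5.8,  0.1, -8.6]))
W2 (array([ 106.5, -256.9,  -67.5]), array([-5.8,  0.1, -8.6]))
W3 (array([  84.7, -465.3,  -26.3]), array([-5.8,  0.1, -8.6])) [ 0.42331592 -0.2108254   0.21612807]
```

```bash
python3 -m handwheel '[{"grip":-1,"travel":[17,-60,-20],"rotation":[-2.9,0,-4.3]},{"grip":-1,"travel":[35,-119,-41],"rotation":[-5.8,0.1,-8.6]},{"grip":-1,"travel":[60,-165,-50],"rotation":[-5.8,0.1,-8.6]},{"grip":-1,"travel":[82,-210,-58],"rotation":[-5.8,0.1,-8.6]},{"grip":-1,"travel":[106,-257,-67],"rotation":[-5.8,0.1,-8.6]},{"grip":-1,"travel":[100,-315,-56],"rotation":[-5.8,0.1,-8.6]},{"grip":-1,"travel":[95,-370,-45],"rotation":[-5.8,0.1,-8.6]},{"grip":-1,"travel":[90,-420,-35],"rotation":[-5.8,0.1,-8.6]},{"grip":-1,"travel":[85,-465,-26],"rotation":[-5.8,0.1,-8.6]},{"grip":-1,"travel":[85,-465,-26],"rotation":[-5.8,0.1,-8.6]},{"grip":-1,"travel":[85,-465,-26],"rotation":[-5.8,0.1,-8.6]},{"grip":-1,"travel":[85,-465,-26],"rotation":[-5.8,0.1,-8.6]},{"grip":-1,"travel":[85,-465,-26],"rotation":[-5.8,0.1,-8.6]}]'
cat > c.py <<'E'
from h import *
import sys
s=observe();print(s['time'],s['joint_pos'].round(2),s['finger_force'],s['ft_force'].round(1))
p=np.array(s['position']);r=R.from_quat(s['tcp_rot']);b=p+.132*r.apply([0,0,1])
print('ball bowl frame mm',(R.from_euler('z',-BOWL[2]).apply(b-[BOWL[0],BOWL[1],0])*1e3).round(1))
for B in eval(sys.argv[1]): print(B,*delta(tcpb(B),RB))
E
python3 c.py '[(-52,0,108),(0,0,34)]'
python3 - <<'E'
from h import *
s=observe();b=np.array(s['position'])+.132*R.from_quat(s['tcp_rot']).apply([0,0,1])
for c in('top','side'):
    im=capture(c);q=proj(c,b)[0];print(c,q)
    x,y=int(q[0]),int(q[1]);w=im[max(0,y-60):y+60,x-75:x+75,::-1];cv2.imwrite(f'pics/{c}3.png',cv2.resize(w,None,fx=4,fy=4,interpolation=cv2.INTER_CUBIC))
a,d=cv2.imread('pics/top3.png'),cv2.imread('pics/side3.png')
cv2.imwrite('pics/both3.png',cv2.resize(np.hstack([a,d]),(800,320)))
E
```

```text
time: 6.68
position: [0.4592, -0.1496, 0.2022]
tcp_rot: [0.01, 0.955, -0.008, 0.297]
ft_force: [8.4, 21.5, 2.9]
opening: 0.0155
finger_force: 30.0
6.675 [ 1.48  0.38 -1.27  2.4   1.43  0.19  0.52] 30.013891384005547 [ 8.4 21.5  2.9]
ball bowl frame mm [-18.3  60.8  93.5]
(-52, 0, 108) [ 20.7 -62.2 -30.5] [-0.5 -0.5  0.1]
(0, 0, 34) [ 19.9 -61.4  59.9] [-0.5 -0.5  0.1]
top [354.92035598 226.27792009]
side [368.58325475 266.89646584]
```

View pics/both3.png

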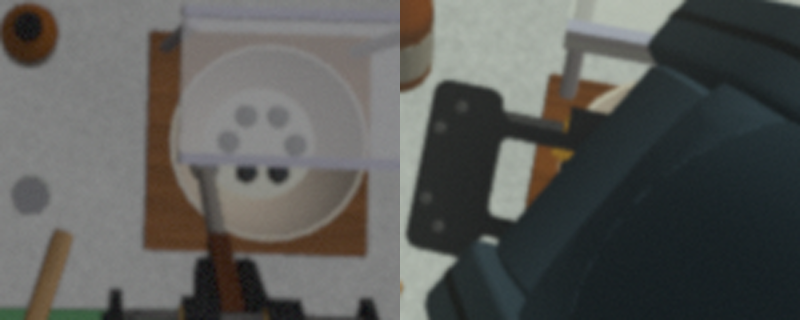

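The left crop shows the ball above the bowl's near-left side, clear of the lip. The right crop is mostly hidden by the arm. The arm ran into its joint limits (j3, j4, j6), so I'll use a smaller lean and return to a comfortable posture first.

```bash
python3 - <<'E'
from h import *
s=observe();print(s['time'],s['ft_force'].round(1),s['joint_pos'].round(2),s['qvel'].round(2),s['position'])
p=np.array([.46,-.06,.27]);r=R.from_euler('z',0)*R.from_euler('y',np.radians(10))*tool(0)
print(delta(p,r)); print(r.apply([0,0,1]))
E
```

```text
6.775 [ 0.6  1.1 -2.1] [ 1.49  0.38 -1.26  2.4   1.43  0.19  0.52] [-0.14 -0.07 -0.07 -0.   -0.11 -0.07 -0.01] [ 0.45518047 -0.15696469  0.19909132]
(array([-40.7,  96.7, -58.7]), array([-1.4,  9.2, -2. ]))
[ 0.42261826  0.         -0.90630779]
```

```bash
python3 -m handwheel '[{"grip":-1,"travel":[-15,35,-22],"rotation":[-0.5,3,-0.7]},{"grip":-1,"travel":[-30,70,-45],"rotation":[-1,6,-1.4]},{"grip":-1,"travel":[-41,97,-59],"rotation":[-1.4,9.2,-2]},{"grip":-1,"travel":[-41,97,-59],"rotation":[-1.4,9.2,-2]},{"grip":-1,"travel":[-41,97,-59],"rotation":[-1.4,9.2,-2]}]'
python3 - <<'E'
from h import *
s=observe();print(s['time'],s['ft_force'].round(1),s['joint_pos'].round(2),s['qvel'].round(2))
E
```

```text
time: 7.4
position: [0.4594, -0.0662, 0.2647]
tcp_rot: [-0.004, 0.976, -0.006, 0.218]
ft_force: [-0.4, -1.0, -2.2]
opening: 0.0156
finger_force: 30.0
7.4 [-0.4 -1.  -2.2] [ 1.32  0.05 -1.25  2.26  0.05  0.42  1.63] [-0.34 -0.8  -0.03 -0.27 -2.19  0.56  1.47]
```

```bash
python3 -m handwheel '[{"grip":-1,"travel":[0,0,0],"rotation":[0,0,0]},{"grip":-1,"travel":[0,0,0],"rotation":[0,0,0]},{"grip":-1,"travel":[0,0,0],"rotation":[0,0,0]},{"grip":-1,"travel":[0,0,0],"rotation":[0,0,0]}]'
cat > k.py <<'E'
from h import *
import itertools
s=observe();print(s['joint_pos'].round(3),s['qvel'].round(2))
D=[([-1.294,.536,-.004,1.538,.003,1.067,-.071],[.21829,.61159,.23783],[.170555,.985348,-.000877,-.000104]),
([-1.19500159,0.30888463,0.42620522,2.19667063,0.91245088,0.48675118,-0.21999562],[0.5028,0.2459,0.2139],[0.094,0.949,-0.029,0.299]),
(list(s['joint_pos']),list(s['position']),list(s['tcp_rot']))]
def fk(q,x,g):
    h,a,b,t,e,w,c1,c7=x
    Z=lambda v:R.from_euler('z',v);Yr=lambda v:R.from_euler('y',v)
    r=Z(g[0]*q[0]+c1);p=np.array([0,0,h])
    r=r*Yr(q[1])*Z(g[1]*q[2]);p=p+r.apply([e,0,a])
    r=r*Yr(q[3])*Z(g[2]*q[4]);p=p+r.apply([-w,0,b])
    r=r*Yr(q[5])*Z(g[3]*q[6]+c7);return p+r.apply([0,0,t]),r
def res(x,g):
    o=[]
    for q,p,qt in D:
        P,r=fk(q,x,g);o+=list((P-p)*3)+list((r.inv()*R.from_quat(qt)).as_rotvec())
    return np.array(o)
best=None
for g in itertools.product((1,-1),repeat=4):
  for c1 in(0,np.pi,):
   for c7 in (0,np.pi/2,np.pi,-np.pi/2):
    f=least_squares(res,[.34,.5,.45,.315,0,0,c1,c7],args=(g,))
    if best is None or f.cost<best[0]: best=(f.cost,g,f.x)
print(best[0],best[1],best[2].round(4).tolist())
E
python3 k.py
```

```text
time: 7.9
position: [0.4599, -0.0676, 0.2648]
tcp_rot: [-0.005, 0.976, -0.007, 0.218]
ft_force: [0.6, 0.2, -1.8]
opening: 0.0156
finger_force: 30.0
[ 1.325  0.051 -1.247  2.263  0.055  0.423  1.625] [-0.   -0.   -0.   -0.   -0.01  0.    0.  ]
0.0014484042244603573 (-1, -1, -1, -1) [0.2242, 0.7288, 0.3932, 0.5385, -0.1145, 0.0642, -0.0563, 1.5195]
```

```bash
cat > log.py <<'E'
from h import *
import json
s=observe();L=[float(v) for k in('joint_pos','position','tcp_rot') for v in s[k]];open('log.txt','a').write(json.dumps(L)+'\n');print(np.round(L,3).tolist(),s['time'])
E
python3 log.py
python3 - <<'E'
from h import *
r=R.from_euler('y',np.radians(20))*tool(0)
print(delta([.52,.03,.30],r))
r=R.from_euler('z',-.2)*R.from_euler('y',np.radians(25))*tool(0)
print(delta([.58,.12,.30],r))
E
```

```text
[1.325, 0.051, -1.247, 2.263, 0.055, 0.423, 1.625, 0.46, -0.068, 0.265, -0.005, 0.976, -0.007, 0.218] 7.9
(array([-70.7,  96.7,  -7.4]), array([-0.7, 10.2,  0.7]))
(array([-126.1,  186.3,   17.2]), array([ 2.7, 15.3, 11.6]))
```

```bash
python3 -m handwheel '[{"grip":-1,"travel":[-35,48,-4],"rotation":[0,5,0]},{"grip":-1,"travel":[-70,97,-7],"rotation":[-0.7,10,0.7]},{"grip":-1,"travel":[-70,97,-7],"rotation":[-0.7,10,0.7]}]'; python3 log.py
python3 -m handwheel '[{"grip":-1,"travel":[-28,45,4],"rotation":[2,3,5]},{"grip":-1,"travel":[-56,90,8],"rotation":[4,6,10]},{"grip":-1,"travel":[-56,90,8],"rotation":[4,6,10]},{"grip":-1,"travel":[-56,90,8],"rotation":[4,6,10]}]'; python3 log.py
cat > k.py <<'E'
from h import *
import itertools,json
D=[([-1.294,.536,-.004,1.538,.003,1.067,-.071],[.21829,.61159,.23783],[.170555,.985348,-.000877,-.000104]),
([-1.19500159,0.30888463,0.42620522,2.19667063,0.91245088,0.48675118,-0.21999562],[0.5028,0.2459,0.2139],[0.094,0.949,-0.029,0.299])]
for l in open('log.txt'): l=json.loads(l);D.append((l[:7],l[7:10],l[10:]))
def fk(q,x,g):
    h,a,b,t,e1,e2,w,c1,c7,x0,y0=x
    Z=lambda v:R.from_euler('z',v);Yr=lambda v:R.from_euler('y',v)
    r=Z(g[0]*q[0]+c1);p=np.array([x0,y0,h])
    r=r*Yr(q[1])*Z(g[1]*q[2]);p=p+r.apply([e1,0,a])
    r=r*Yr(q[3])*Z(g[2]*q[4]);p=p+r.apply([e2,0,b])
    r=r*Yr(q[5]);p=p+r.apply([w,0,0]);r=r*Z(g[3]*q[6]+c7);return p+r.apply([0,0,t]),r
def res(x,g):
    o=[]
    for q,p,qt in D:
        P,r=fk(q,x,g);o+=list((P-p)*3)+list((r.inv()*R.from_quat(qt)).as_rotvec())
    return np.r_[o,x[[9,10]]*.1,(x[4:7])*.01]
if __name__=='__main__':
    B=[]
    for g in itertools.product((1,-1),repeat=4):
      for c1 in(0,np.pi):
        for c7 in (0,np.pi/2,np.pi,-np.pi/2):
            f=least_squares(res,[.34,.5,.45,.315,0,0,0,c1,c7,0,0],args=(g,));B.append((f.cost,g,f.x))
    B.sort(key=lambda b:b[0])
    for b in B[:3]:print(b[0],b[1],b[2].round(4).tolist())
    print(res(B[0][2],B[0][1]).reshape(-1)[:6*len(D)].reshape(-1,6).round(3))
E
python3 k.py
```

```text
time: 8.28
position: [0.5222, 0.0326, 0.3006]
tcp_rot: [0.0, 0.991, 0.0, 0.133]
ft_force: [-0.9, 0.1, -1.6]
opening: 0.0156
finger_force: 30.0
[0.817, 0.27, -1.133, 1.968, 0.429, 0.836, 1.045, 0.522, 0.033, 0.301, 0.0, 0.991, 0.0, 0.133] 8.275
time: 8.78
position: [0.576, 0.1211, 0.3058]
tcp_rot: [0.09, 0.992, -0.024, 0.08]
ft_force: [-0.4, -0.9, -1.1]
opening: 0.0155
finger_force: 30.0
[0.39, 0.457, -0.978, 1.71, 0.567, 1.118, 0.631, 0.576, 0.121, 0.306, 0.09, 0.992, -0.024, 0.08] 8.775
0.0031020876501592475 (-1, -1, -1, -1) [0.2942, 0.5279, 0.424, 0.2982, 0.0523, -0.0125, 0.059, -0.0589, 1.5156, 0.0067, 0.0128]
0.003102087650159383 (-1, -1, -1, -1) [0.2942, 0.5279, 0.424, 0.2982, 0.0523, -0.0125, 0.059, -0.0589, 1.5156, 0.0067, 0.0128]
0.003102087650159387 (-1, -1, -1, -1) [0.2942, 0.5279, 0.424, 0.2982, 0.0523, -0.0125, 0.059, -0.0589, 1.5156, 0.0067, 0.0128]
[[-0.013 -0.001 -0.025  0.002  0.    -0.004]
 [-0.026 -0.009  0.01  -0.034 -0.001  0.006]
 [ 0.019  0.03  -0.015 -0.025 -0.002  0.002]
 [ 0.011 -0.01   0.012 -0.016 -0.    -0.002]
 [ 0.009 -0.009  0.018 -0.01  -0.002 -0.003]]
```

```bash
cat > m.py <<'E'
from h import *
import json
D=[([-1.294,.536,-.004,1.538,.003,1.067,-.071],[.21829,.61159,.23783],[.170555,.985348,-.000877,-.000104]),
([-1.19500159,0.30888463,0.42620522,2.19667063,0.91245088,0.48675118,-0.21999562],[0.5028,0.2459,0.2139],[0.094,0.949,-0.029,0.299])]
for l in open('log.txt'): l=json.loads(l);D.append((l[:7],l[7:10],l[10:]))
LO=np.array([-2.7,-.37,-1.27,.24,-1.31,.19,-2.76]);HI=np.array([2.7,2.16,1.26,2.4,4.45,1.91,2.76])
Z=lambda v:R.from_euler('z',v);Yr=lambda v:R.from_euler('y',v)
def fk(q,x):
    h,a,b,t,e1,e2,w=x[:7];c=x[7:14];q=np.array(q)*[-1,1,-1,1,-1,1,-1]+c
    r=Z(q[0]);p=np.array([0,0,h]);r=r*Yr(q[1])*Z(q[2]);p=p+r.apply([e1,0,a])
    r=r*Yr(q[3])*Z(q[4]);p=p+r.apply([e2,0,b]);r=r*Yr(q[5]);p=p+r.apply([w,0,0])
    r=r*Z(q[6]);return p+r.apply([0,0,t]),r
x0=np.array([.29,.5,.43,.3,.05,0,.06,0,0,0,0,0,0,np.pi/2])
def res(x):
    o=[]
    for q,p,qt in D:
        P,r=fk(q,x);o+=list((P-p)*3)+list((r.inv()*R.from_quat(qt)).as_rotvec())
    return np.r_[o,(x-x0)*.003]
F=least_squares(res,x0);X=F.x
def err(q,p,r): P,Q=fk(q,X);return np.r_[p-P,(r*Q.inv()).as_rotvec()*.3]
def jac(q,p,r): e=err(q,p,r);return -np.array([(err(q+1e-5*d,p,r)-e)/1e-5 for d in np.eye(7)]).T,e
def track(q,poses):
    for p,r in poses:
        for k in range(3):
            J,e=jac(q,p,r);q=np.clip(q+J.T@np.linalg.solve(J@J.T+1e-5*np.eye(6),e),LO,HI)
    return q,err(q,p,r)
def line(p0,r0,p1,r1,n=30):
    v=(r0.inv()*r1).as_rotvec();return [(p0+(p1-p0)*s,r0*R.from_rotvec(v*s)) for s in np.linspace(0,1,n+1)[1:]]
def best(p,r,w=.02):
    B=None
    rng=np.random.default_rng(0)
    for i in range(25):
        q0=np.clip(rng.uniform(LO,HI),LO+.1,HI-.1)
        f=least_squares(lambda q:np.r_[err(q,p,r)*50,w*((q-(LO+HI)/2)/(HI-LO)*2)**4],q0,bounds=(LO,HI))
        if B is None or f.cost<B.cost:B=f
    return B.x,np.abs(err(B.x,p,r)).max()
E
python3 - <<'E'
from m import *
print(X.round(3).tolist());print(np.abs(res(X)[:6*len(D)]).max())
q=np.array([-.9,.35,.3,2.01,.79,.5,.08]);p,r=fk(q,X);print(p)
w3=tcpb([-52,0,108])
qq,e=track(q,line(p,r,np.array([.60,.12,.15])+.132*UB,RB)+line(np.array([.60,.12,.15])+.132*UB,RB,np.array([.5,0,.13])+.132*UB,RB)+line(np.array([.5,0,.13])+.132*UB,RB,w3,RB));print('sim W3',qq.round(2),e.round(3))
for lam in(22,25,28,31,35):
    r=Z(BOWL[2])*Yr(np.radians(35-lam))*tool(0);z=r.apply([0,0,1])
    for x in(-18,18):
        b=T(BOWL,np.array([x,0,34])/1e3)[0];q,e=best(b-.132*z,r);print(lam,x,q.round(2),round(e,4))
E
```

```text
[0.291, 0.531, 0.433, 0.286, 0.066, -0.018, 0.072, -0.025, -0.0, -0.031, 0.008, 0.011, -0.02, 1.515]
0.03838720723497188
[0.58797072 0.21396812 0.23600464]
sim W3 [-1.22 -0.37  1.26  2.4   0.99  0.22  0.99] [-0.058 -0.08  -0.065  0.017  0.036 -0.052]
22 -18 [ 1.1   0.39 -0.81  2.19  0.38  0.35  1.59] 0.0
22 18 [ 1.03  0.43 -0.8   2.11  0.47  0.39  1.49] 0.0
25 -18 [ 1.16  0.38 -0.87  2.24  0.43  0.27  1.55] 0.0
25 18 [ 1.11  0.44 -0.89  2.17  0.63  0.32  1.33] 0.0
28 -18 [ 1.23  0.38 -0.94  2.3   0.62  0.19  1.37] 0.0
28 18 [ 1.22  0.46 -1.04  2.27  1.08  0.27  0.87] 0.0
31 -18 [ 1.35  0.43 -1.12  2.4   1.39  0.19  0.58] 0.0066
31 18 [ 1.32  0.53 -1.17  2.39  1.76  0.31  0.22] 0.0
35 -18 [ 1.46  0.47 -1.21  2.4   1.35  0.19  0.67] 0.0194
35 18 [-0.31  0.9   1.26  2.4   4.44  1.24 -2.57] 0.0035
```

```bash
cat >> h.py <<'E'
LAM=26
RB=Rb=R.from_euler('z',BOWL[2])*R.from_euler('y',np.radians(35-LAM))*tool(0); UB=RB.apply([0,0,-1])
E
cat > sim.py <<'E'
from m import *
s=observe();q=s['joint_pos'].copy();p=np.array(s['position']);r=R.from_quat(s['tcp_rot'])
import sys
for B in eval(sys.argv[1]):
    P=tcpb(B);print(B,*delta(P,RB));q,e=track(q,line(p,r,P,RB));p,r=P,RB;print('   ',q.round(2),np.abs(e).max().round(4))
E
python3 sim.py '[(-45,150,120),(-25,0,95),(0,0,34),(17,0,34),(0,17,34),(-17,0,34),(0,-17,34),(17,0,34)]'
```

```text
(-45, 150, 120) [ 100.  -199.9   58.2] [ -4.6 -16.7  -8.4]
    [ 1.39  0.06 -1.27  2.33  0.01  0.36  1.65] 0.0145
(-25, 0, 95) [  61.4 -343.8   94.7] [ -4.6 -16.7  -8.4]
    [ 1.41  0.3  -1.08  2.21  0.23  0.38  1.76] 0.0
(0, 0, 34) [  47.  -337.7  158.7] [ -4.6 -16.7  -8.4]
    [ 1.1   0.38 -0.8   2.21  0.35  0.25  1.63] 0.0
(17, 0, 34) [  30.4 -335.   161.4] [ -4.6 -16.7  -8.4]
    [ 1.05  0.4  -0.77  2.18  0.36  0.27  1.62] 0.0
(0, 17, 34) [  49.6 -321.   157.7] [ -4.6 -16.7  -8.4]
    [ 1.05  0.36 -0.77  2.23  0.34  0.24  1.6 ] 0.0
(-17, 0, 34) [  63.5 -340.5  156.1] [ -4.6 -16.7  -8.4]
    [ 1.16  0.37 -0.84  2.25  0.35  0.24  1.65] 0.0
(0, -17, 34) [  44.4 -354.5  159.7] [ -4.6 -16.7  -8.4]
    [ 1.15  0.4  -0.82  2.19  0.36  0.27  1.66] 0.0
(17, 0, 34) [  30.4 -335.   161.4] [ -4.6 -16.7  -8.4]
    [ 1.05  0.4  -0.77  2.18  0.36  0.27  1.61] 0.0
```

```bash
python3 sim.py '[(-10,150,115),(-25,0,95)]'
```

```text
(-10, 150, 115) [  66.7 -194.1   68.6] [ -4.6 -16.7  -8.4]
    [ 1.15  0.18 -1.2   2.27  0.45  0.38  1.17] 0.0
(-25, 0, 95) [  61.4 -343.8   94.7] [ -4.6 -16.7  -8.4]
    [ 1.5   0.37 -1.26  2.22  0.52  0.41  1.45] 0.0
```

```bash
python3 -m handwheel '[{"grip":-1,"travel":[17,-48,17],"rotation":[-1.2,-4.2,-2.1]},{"grip":-1,"travel":[34,-97,34],"rotation":[-2.3,-8.4,-4.2]},{"grip":-1,"travel":[50,-145,51],"rotation":[-3.4,-12.5,-6.3]},{"grip":-1,"travel":[67,-194,69],"rotation":[-4.6,-16.7,-8.4]},{"grip":-1,"travel":[67,-194,69],"rotation":[-4.6,-16.7,-8.4]},{"grip":-1,"travel":[66,-219,73],"rotation":[-4.6,-16.7,-8.4]},{"grip":-1,"travel":[65,-244,77],"rotation":[-4.6,-16.7,-8.4]},{"grip":-1,"travel":[64,-269,82],"rotation":[-4.6,-16.7,-8.4]},{"grip":-1,"travel":[63,-294,86],"rotation":[-4.6,-16.7,-8.4]},{"grip":-1,"travel":[62,-319,90],"rotation":[-4.6,-16.7,-8.4]},{"grip":-1,"travel":[61,-344,95],"rotation":[-4.6,-16.7,-8.4]},{"grip":-1,"travel":[61,-344,95],"rotation":[-4.6,-16.7,-8.4]},{"grip":-1,"travel":[61,-344,95],"rotation":[-4.6,-16.7,-8.4]}]'
python3 log.py; python3 c.py '[(-25,0,95),(0,0,34)]'
python3 - <<'E'
from h import *
s=observe();r=R.from_quat(s['tcp_rot']);b=np.array(s['position'])+.132*r.apply([0,0,1])
c='top';im=capture(c);q=proj(c,b)[0];print(c,(q-[300,150])*5)
cv2.imwrite('pics/t4.png',cv2.resize(im[150:270,300:440,::-1],None,fx=5,fy=5,interpolation=cv2.INTER_CUBIC))
E
```

```text
time: 10.4
position: [0.468, -0.2121, 0.2145]
tcp_rot: [0.011, 0.974, -0.003, 0.225]
ft_force: [-0.1, 0.7, -1.1]
opening: 0.016
finger_force: 30.0
[1.442, 0.384, -1.138, 2.2, 0.508, 0.379, 1.522, 0.468, -0.212, 0.215, 0.011, 0.974, -0.003, 0.225] 10.4
10.4 [ 1.44  0.38 -1.14  2.2   0.51  0.38  1.52] 29.999600993469357 [-0.1  0.7 -1.1]
ball bowl frame mm [-25.1  -0.5  95.9]
(-25, 0, 95) [0.2 0.3 0.9] [-0.1  0.  -0.1]
(0, 0, 34) [ 4.5  0.4 66.7] [-0.1  0.  -0.1]
top [415.44375031 400.82123637]
```

View pics/t4.png

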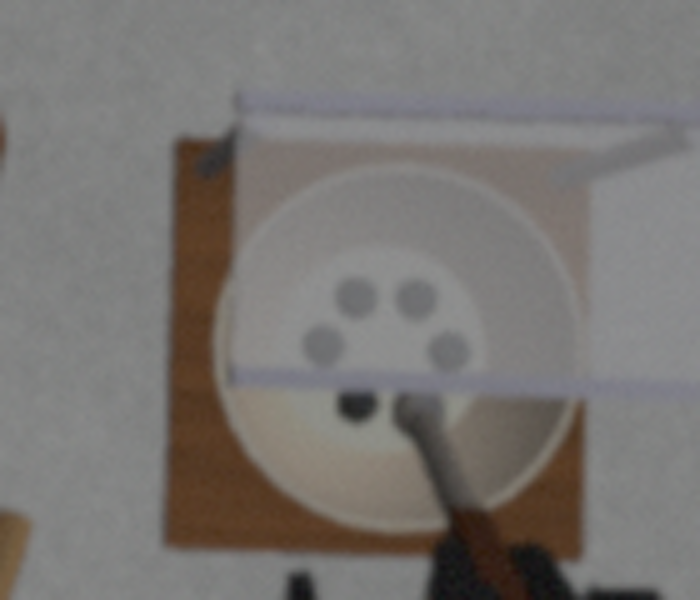

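```bash
python3 - <<'E'
from h import *
print(onz('top',np.array([386.5,350])/5+[300,150],.027), (proj('top',[BOWL[0],BOWL[1],.027])-[300,150])*5)
s=observe();b=np.array(s['position'])+.132*R.from_quat(s['tcp_rot']).apply([0,0,1]);print(b)
for y in(404,408,412):print(onz('top',np.array([417.5,y])/5+[300,150],b[2]))
E
```

```text
[[ 0.54880694 -0.21498808  0.027     ]] [[383.33663567 345.35152144]]
[ 0.52611047 -0.21300257  0.09599873]
[[ 0.52450071 -0.21436942  0.09599873]]
[[ 0.52274603 -0.214368    0.09599873]]
[[ 0.52099157 -0.21436659  0.09599873]]
```

```bash
python3 -m handwheel '[{"grip":-1,"travel":[1,0.4,17],"rotation":[0,0,0]},{"grip":-1,"travel":[2.2,0.4,34],"rotation":[0,0,0]},{"grip":-1,"travel":[3.4,0.4,51],"rotation":[0,0,0]},{"grip":-1,"travel":[4.5,0.4,66.7],"rotation":[0,0,0]},{"grip":-1,"travel":[4.5,0.4,66.7],"rotation":[0,0,0]},{"grip":-1,"travel":[-1,0.4,69],"rotation":[0,0,0]},{"grip":-1,"travel":[-6,0.4,72],"rotation":[0,0,0]},{"grip":-1,"travel":[-10.8,0.4,74],"rotation":[0,0,0]},{"grip":-1,"travel":[-10.8,0.4,74],"rotation":[0,0,0]},{"grip":-1,"travel":[-10.8,0.4,74],"rotation":[0,0,0]}]'
python3 c.py '[(18,0,34)]'
python3 - <<'E'
from h import *
s=observe();b=np.array(s['position'])+.132*R.from_quat(s['tcp_rot']).apply([0,0,1])
im=capture('side');w=capture('wrist');print((proj('side',b)[0]-[300,190])*2)
cv2.imwrite('pics/5.png',np.hstack([cv2.resize(im[190:390,300:500,::-1],(400,400)),cv2.resize(w[100:400,130:430,::-1],(400,400))]))
E
```

```text
time: 11.7
position: [0.5104, -0.2127, 0.1526]
tcp_rot: [0.011, 0.974, -0.003, 0.225]
ft_force: [-0.1, -1.0, -2.1]
opening: 0.016
finger_force: 30.0
11.7 [ 1.07  0.48 -0.79  2.17  0.73  0.25  1.29] 29.99945405870676 [-0.1 -1.  -2.1]
ball bowl frame mm [17.4 -0.2 34. ]
(18, 0, 34) [-0.6  0.1  0.3] [-0.1  0.  -0. ]
[203.82435565 168.78367915]
```

View pics/5.png

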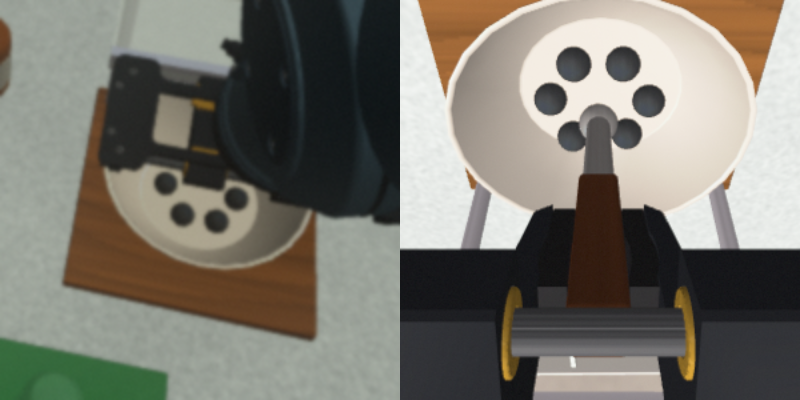

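In the wrist view (right) the ball sits low on the far side between the far beads, at (598,122). The side view is mostly hidden by the gripper, and the canopy lip looks clear. First turn.

```bash
python3 -m handwheel '[{"grip":-1,"travel":[0.3,5.6,-0.1],"rotation":[0,0,0]},{"grip":-1,"travel":[2.5,10.6,-1.2],"rotation":[0,0,0]},{"grip":-1,"travel":[6.1,14.6,-3],"rotation":[0,0,0]},{"grip":-1,"travel":[10.6,17.1,-5.2],"rotation":[0,0,0]},{"grip":-1,"travel":[15.6,18,-7.6],"rotation":[0,0,0]},{"grip":-1,"travel":[20.7,17.1,-10.1],"rotation":[0,0,0]},{"grip":-1,"travel":[25.2,14.6,-12.3],"rotation":[0,0,0]},{"grip":-1,"travel":[28.8,10.6,-14],"rotation":[0,0,0]},{"grip":-1,"travel":[31,5.6,-15.1],"rotation":[0,0,0]},{"grip":-1,"travel":[31.8,0,-15.5],"rotation":[0,0,0]}]'
python3 c.py '[(-18,0,34),(0,-18,34),(18,0,34)]'
```

```text
time: 13.05
position: [0.4751, -0.2125, 0.1527]
tcp_rot: [0.011, 0.974, -0.003, 0.225]
ft_force: [0.2, 0.7, -1.7]
opening: 0.016
finger_force: 30.0
13.05 [ 1.18  0.45 -0.86  2.24  0.76  0.23  1.29] 29.99976729042828 [ 0.2  0.7 -1.7]
ball bowl frame mm [-17.9  -0.7  34.1]
(-18, 0, 34) [-0.   0.6  0. ] [-0.1  0.1 -0. ]
(0, -18, 34) [-16.2 -17.4   8. ] [-0.1  0.1 -0. ]
(18, 0, 34) [-32.3   0.6  15.8] [-0.1  0.1 -0. ]
```

```bash
python3 -m handwheel '[{"grip":-1,"travel":[-0.8,-5.6,0.4],"rotation":[0,0,0]},{"grip":-1,"travel":[-3.1,-10.6,1.5],"rotation":[0,0,0]},{"grip":-1,"travel":[-6.7,-14.6,3.2],"rotation":[0,0,0]},{"grip":-1,"travel":[-11.2,-17.1,5.4],"rotation":[0,0,0]},{"grip":-1,"travel":[-16.2,-18,7.9],"rotation":[0,0,0]},{"grip":-1,"travel":[-21.2,-17.1,10.3],"rotation":[0,0,0]},{"grip":-1,"travel":[-25.7,-14.6,12.5],"rotation":[0,0,0]},{"grip":-1,"travel":[-29.3,-10.6,14.3],"rotation":[0,0,0]},{"grip":-1,"travel":[-31.6,-5.6,15.4],"rotation":[0,0,0]},{"grip":-1,"travel":[-32.4,0,15.8],"rotation":[0,0,0]},{"grip":-1,"travel":[-31.6,5.6,15.4],"rotation":[0,0,0]},{"grip":-1,"travel":[-29.3,10.6,14.3],"rotation":[0,0,0]},{"grip":-1,"travel":[-25.7,14.6,12.5],"rotation":[0,0,0]},{"grip":-1,"travel":[-21.2,17.1,10.3],"rotation":[0,0,0]},{"grip":-1,"travel":[-16.2,18,7.9],"rotation":[0,0,0]},{"grip":-1,"travel":[-11.2,17.1,5.4],"rotation":[0,0,0]},{"grip":-1,"travel":[-6.7,14.6,3.2],"rotation":[0,0,0]},{"grip":-1,"travel":[-3.1,10.6,1.5],"rotation":[0,0,0]},{"grip":-1,"travel":[-0.8,5.6,0.4],"rotation":[0,0,0]},{"grip":-1,"travel":[0,0,0],"rotation":[0,0,0]}]'
python3 c.py '[(-18,0,34),(0,-18,34),(18,0,34)]'
```

```text
time: 15.55
position: [0.4751, -0.2125, 0.1526]
tcp_rot: [0.011, 0.974, -0.003, 0.225]
ft_force: [0.5, 0.8, -1.3]
opening: 0.0156
finger_force: 30.0
15.55 [ 1.2   0.46 -0.88  2.24  0.79  0.23  1.26] 29.999748417176306 [ 0.5  0.8 -1.3]
ball bowl frame mm [-17.9  -0.7  34.1]
(-18, 0, 34) [-0.   0.6  0. ] [-0.1  0.1 -0. ]
(0, -18, 34) [-16.2 -17.4   8. ] [-0.1  0.1 -0. ]
(18, 0, 34) [-32.4   0.6  15.8] [-0.1  0.1 -0. ]
```

```bash
python3 -m handwheel '[{"grip":-1,"travel":[-0.8,-5.6,0.4],"rotation":[0,0,0]},{"grip":-1,"travel":[-3.1,-10.6,1.5],"rotation":[0,0,0]},{"grip":-1,"travel":[-6.7,-14.6,3.2],"rotation":[0,0,0]},{"grip":-1,"travel":[-11.2,-17.1,5.4],"rotation":[0,0,0]},{"grip":-1,"travel":[-16.2,-18,7.9],"rotation":[0,0,0]},{"grip":-1,"travel":[-21.2,-17.1,10.3],"rotation":[0,0,0]},{"grip":-1,"travel":[-25.7,-14.6,12.5],"rotation":[0,0,0]},{"grip":-1,"travel":[-29.3,-10.6,14.3],"rotation":[0,0,0]},{"grip":-1,"travel":[-31.6,-5.6,15.4],"rotation":[0,0,0]},{"grip":-1,"travel":[-32.4,0,15.8],"rotation":[0,0,0]},{"grip":-1,"travel":[-32.4,0,15.8],"rotation":[0,0,0]},{"grip":-1,"travel":[-32.4,4,15.8],"rotation":[0,0,0]},{"grip":-1,"travel":[-32.4,4,15.8],"rotation":[0,0,0]}]'
python3 c.py '[(0,0,34),(-25,0,95)]'
python3 - <<'E'
from h import *
w=capture('wrist');cv2.imwrite('pics/6.png',w[:,:,::-1])
E
```

```text
time: 17.18
position: [0.5113, -0.2085, 0.1527]
tcp_rot: [0.01, 0.974, -0.003, 0.225]
ft_force: [-0.0, -0.3, -1.9]
opening: 0.0156
finger_force: 30.0
17.175 [ 1.1   0.49 -0.84  2.17  0.82  0.26  1.2 ] 29.99953026417643 [-0.  -0.3 -1.9]
ball bowl frame mm [18.2  4.1 34.1]
(0, 0, 34) [16.3 -4.2 -7.9] [-0.1  0.1 -0. ]
(-25, 0, 95) [ 11.9  -4.3 -73.6] [-0.1  0.1 -0. ]
```

View pics/6.png

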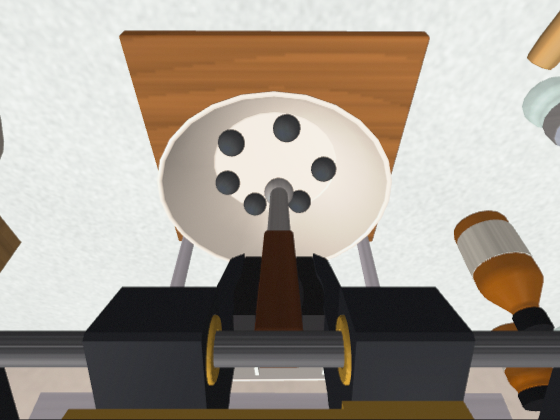

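```bash
cat > w.py <<'E'
from h import *
from itertools import permutations
from scipy.optimize import linear_sum_assignment
from scipy.spatial.distance import cdist
s=observe();M=R.from_quat(s['tcp_rot']).as_matrix();p=camera_params('wrist');H=np.array(p['hand_eye']);f=210/np.tan(np.radians(p['vertical_fov']/2))
def wonz(uv,z):
    uv=np.atleast_2d(uv);d=np.c_[(uv-[p['cx'],p['cy']])/f,np.ones(len(uv))]@H[:3,:3].T@M.T
    o=M@H[:3,3]+s['position'];return o+d*((z-o[2])/d[:,2])[:,None]
def wp(P):
    c=H[:3,:3].T@(M.T@(P-s['position'])-H[:3,3]);return f*c[:2]/c[2]+[p['cx'],p['cy']]
tb=lambda P:(R.from_euler('z',-BOWL[2]).apply(P-[BOWL[0],BOWL[1],0])*1e3).round(1)
S=np.array([[0.5752,-.1993],[.5748,-.228],[.549,-.2436],[.5246,-.2271],[.5256,-.1987],[.5519,-.1838]])
E
python3 - <<'E'
from w import *
B=wonz([(231,142),(287,128),(323,168),(300,201),(255,203),(228,182)],.027)
print(tb(B)[:,:2].tolist());S0=tb(np.c_[S,S[:,0]*0+.027])[:,:2];print(S0.tolist())
print(cdist(S0,tb(B)[:,:2]).round())
print(wp(np.array(s['position'])+.132*M[:,2]))
E
```

```text
[[-29.6, -30.8], [-41.5, 10.5], [-5.6, 39.4], [29.7, 22.8], [32.1, -15.9], [8.7, -36.9]]
[[23.9, 14.7], [24.1, -14.0], [-1.4, -30.1], [-26.1, -14.1], [-25.7, 14.3], [0.3, 29.7]]
[[70. 66. 38. 10. 32. 54.]
 [56. 70. 61. 37.  8. 28.]
 [28. 57. 70. 61. 36. 12.]
 [17. 29. 57. 67. 58. 42.]
 [45. 16. 32. 56. 65. 62.]
 [67. 46. 11. 30. 56. 67.]]
[277.82219154 196.42941835]
```

The beads seem pushed out by only about 8–17 mm. That is marginal, and the camera hints the ball sits slightly nearer than I assumed. There's time in hand, so I'll do two more, slightly wider turns centred 2 mm further out.

```bash
python3 -m handwheel '[{"grip":-1,"travel":[-2.6,-2,1.2],"rotation":[0,0,0]},{"grip":-1,"travel":[-5.2,-4.1,2.5],"rotation":[0,0,0]},{"grip":-1,"travel":[-5.2,-4.1,2.5],"rotation":[0,0,0]},{"grip":-1,"travel":[-5.2,-4.1,2.5],"rotation":[0,0,0]}]'
python3 -m handwheel '[{"grip":-1,"travel":[1,6.8,-0.5],"rotation":[0,0,0]},{"grip":-1,"travel":[3.8,12.9,-1.8],"rotation":[0,0,0]},{"grip":-1,"travel":[8.2,17.8,-4],"rotation":[0,0,0]},{"grip":-1,"travel":[13.7,20.9,-6.7],"rotation":[0,0,0]},{"grip":-1,"travel":[19.8,22,-9.6],"rotation":[0,0,0]},{"grip":-1,"travel":[25.9,20.9,-12.6],"rotation":[0,0,0]},{"grip":-1,"travel":[31.4,17.8,-15.3],"rotation":[0,0,0]},{"grip":-1,"travel":[35.8,12.9,-17.4],"rotation":[0,0,0]},{"grip":-1,"travel":[38.6,6.8,-18.8],"rotation":[0,0,0]},{"grip":-1,"travel":[39.6,0,-19.3],"rotation":[0,0,0]},{"grip":-1,"travel":[38.6,-6.8,-18.8],"rotation":[0,0,0]},{"grip":-1,"travel":[35.8,-12.9,-17.4],"rotation":[0,0,0]},{"grip":-1,"travel":[31.4,-17.8,-15.3],"rotation":[0,0,0]},{"grip":-1,"travel":[25.9,-20.9,-12.6],"rotation":[0,0,0]},{"grip":-1,"travel":[19.8,-22,-9.6],"rotation":[0,0,0]},{"grip":-1,"travel":[13.7,-20.9,-6.7],"rotation":[0,0,0]},{"grip":-1,"travel":[8.2,-17.8,-4],"rotation":[0,0,0]},{"grip":-1,"travel":[3.8,-12.9,-1.8],"rotation":[0,0,0]},{"grip":-1,"travel":[1,-6.8,-0.5],"rotation":[0,0,0]},{"grip":-1,"travel":[0,0,0],"rotation":[0,0,0]}]'
python3 c.py '[(24,0,34)]'
```

```text
time: 17.73
position: [0.517, -0.2129, 0.1527]
tcp_rot: [0.011, 0.974, -0.003, 0.225]
ft_force: [0.0, 0.2, -1.6]
opening: 0.0157
finger_force: 30.0
time: 20.23
position: [0.5172, -0.2122, 0.1527]
tcp_rot: [0.01, 0.974, -0.003, 0.225]
ft_force: [0.1, 0.2, -1.4]
opening: 0.016
finger_force: 30.0
20.225 [ 1.12  0.51 -0.86  2.16  0.85  0.28  1.18] 29.999445537105203 [ 0.1  0.2 -1.4]
ball bowl frame mm [24.2  0.5 34.2]
(24, 0, 34) [ 0.1 -0.6  0.1] [-0.   0.1  0. ]
```

```bash
python3 -m handwheel '[{"grip":-1,"travel":[1,6.8,-0.5],"rotation":[0,0,0]},{"grip":-1,"travel":[3.8,12.9,-1.8],"rotation":[0,0,0]},{"grip":-1,"travel":[8.2,17.8,-4],"rotation":[0,0,0]},{"grip":-1,"travel":[13.7,20.9,-6.7],"rotation":[0,0,0]},{"grip":-1,"travel":[19.8,22,-9.6],"rotation":[0,0,0]},{"grip":-1,"travel":[25.9,20.9,-12.6],"rotation":[0,0,0]},{"grip":-1,"travel":[31.4,17.8,-15.3],"rotation":[0,0,0]},{"grip":-1,"travel":[35.8,12.9,-17.4],"rotation":[0,0,0]},{"grip":-1,"travel":[38.6,6.8,-18.8],"rotation":[0,0,0]},{"grip":-1,"travel":[39.6,0,-19.3],"rotation":[0,0,0]},{"grip":-1,"travel":[38.6,-6.8,-18.8],"rotation":[0,0,0]},{"grip":-1,"travel":[35.8,-12.9,-17.4],"rotation":[0,0,0]},{"grip":-1,"travel":[31.4,-17.8,-15.3],"rotation":[0,0,0]},{"grip":-1,"travel":[25.9,-20.9,-12.6],"rotation":[0,0,0]},{"grip":-1,"travel":[19.8,-22,-9.6],"rotation":[0,0,0]},{"grip":-1,"travel":[13.7,-20.9,-6.7],"rotation":[0,0,0]},{"grip":-1,"travel":[8.2,-17.8,-4],"rotation":[0,0,0]},{"grip":-1,"travel":[3.8,-12.9,-1.8],"rotation":[0,0,0]},{"grip":-1,"travel":[1,-6.8,-0.5],"rotation":[0,0,0]},{"grip":-1,"travel":[0,0,0],"rotation":[0,0,0]}]'
python3 sim.py '[(0,0,34),(-25,0,95),(-10,150,115)]'
python3 - <<'E'
from h import *
w=capture('wrist');cv2.imwrite('pics/7.png',cv2.resize(w[80:280,140:420,::-1],None,fx=2.5,fy=2.5))
E
```

```text
time: 22.72
position: [0.5172, -0.2122, 0.1527]
tcp_rot: [0.01, 0.974, -0.003, 0.225]
ft_force: [0.3, -0.0, -1.8]
opening: 0.0158
finger_force: 30.0
(0, 0, 34) [ 21.6  -0.6 -10.5] [-0.   0.1  0. ]
    [ 1.19  0.46 -0.92  2.23  0.85  0.26  1.16] 0.0
(-25, 0, 95) [ 17.3  -0.6 -76.2] [-0.   0.1  0. ]
    [ 1.52  0.43 -1.27  2.22  0.68  0.43  1.33] 0.0045
(-10, 150, 115) [ -5.  149.4 -87.7] [-0.   0.1  0. ]
    [ 1.17  0.22 -1.22  2.28  0.58  0.39  1.06] 0.0
```

View pics/7.png

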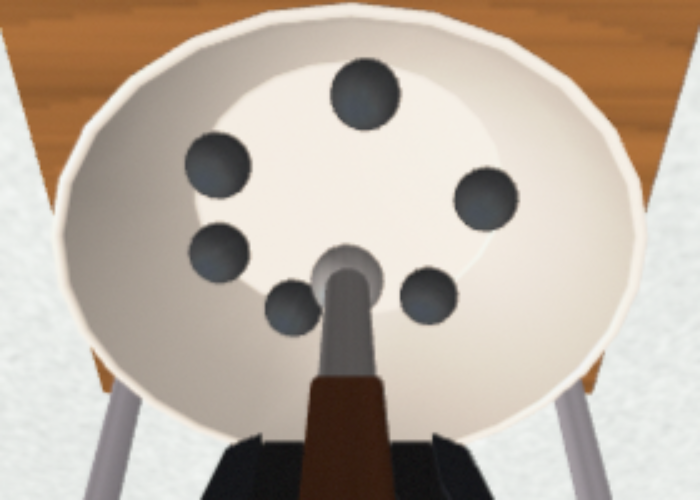

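```bash
python3 - <<'E'
from w import *
B=wonz(np.array([(365,94),(218,165),(219,253),(293,308),(429,296),(486,199)])/2.5+[140,80],.029)
print(tb(B)[:,:2].tolist());S0=tb(np.c_[S,S[:,0]*0+.027])[:,:2]
print(cdist(S0,tb(B)[:,:2]).round())
E
```

```text
[[-44.6, 7.4], [-21.1, -35.9], [12.6, -38.9], [36.9, -15.9], [31.2, 30.3], [-8.9, 45.0]]
[[69. 68. 55. 33. 17. 45.]
 [72. 50. 27. 13. 45. 68.]
 [57. 21. 17. 41. 69. 75.]
 [28. 22. 46. 63. 72. 62.]
 [20. 50. 66. 70. 59. 35.]
 [50. 69. 70. 58. 31. 18.]]
```

```bash
cat > sim2.py <<'E'
from m import *
s=observe();q=s['joint_pos'].copy();p=np.array(s['position']);r=R.from_quat(s['tcp_rot'])
def tl(yaw,lam): return Z(np.radians(yaw))*Yr(np.radians(35-lam))*tool(0)
def ball(b,yaw,lam): t=tl(yaw,lam);return np.array(b)-.132*t.apply([0,0,1]),t
W=[(tcpb(B),RB) for B in((0,0,34),(-12,0,80),(-12,150,115))]
W+=[ball([.545,.03,.16],-3,22),ball([.60,.12,.17],-8,22),(HP+HR.apply([-.095,0,-.05]),HR),(HP+HR.apply([-.06,0,0]),HR),(HP,HR)]
if __name__=='__main__':
  for P,Rr in W:
    print(P.round(3),*delta(P,Rr));q,e=track(q,line(p,r,P,Rr));p,r=P,Rr;print('   ',q.round(2),np.abs(e).max().round(4))
E
python3 sim2.py
```

```text
[ 0.493 -0.212  0.153] [ 21.8  -1.7 -10.4] [0.  0.1 0.1]
    [ 1.19  0.46 -0.92  2.23  0.85  0.26  1.16] 0.0
[ 0.481 -0.212  0.199] [ 12.4  -1.7 -57. ] [0.  0.1 0.1]
    [ 1.42  0.45 -1.18  2.21  0.73  0.39  1.28] 0.0
[ 0.484 -0.062  0.234] [ -3.2 148.3 -88.4] [0.  0.1 0.1]
    [ 1.19  0.22 -1.25  2.28  0.6   0.39  1.04] 0.0
[0.496 0.033 0.282] [ -33.1  243.1 -128.1] [0.7 4.1 1.7]
    [ 0.98  0.16 -1.27  2.15  0.46  0.62  0.92] 0.0
[0.551 0.127 0.292] [ -85.6  338.5 -113.6] [2.8 4.1 6.3]
    [ 0.47  0.31 -1.05  1.98  0.72  0.81  0.45] 0.0
[0.598 0.228 0.243] [-104.6  440.5  -49.6] [ 5.2 -8.9  8.9]
    [-0.05  0.45 -0.77  2.    1.27  0.82 -0.3 ] 0.0
[0.598 0.228 0.182] [-77.8 440.5   5.3] [ 5.2 -8.9  8.9]
    [-0.12  0.54 -0.7   2.06  1.46  0.8  -0.5 ] 0.0
[0.55  0.238 0.148] [-19.2 449.4  14.9] [ 5.2 -8.9  8.9]
    [-0.2   0.57 -0.69  2.16  1.58  0.83 -0.72] 0.0
```

```bash
python3 -m handwheel '[{"grip":-1,"travel":[7,-0.5,-3],"rotation":[0,0,0]},{"grip":-1,"travel":[15,-1,-7],"rotation":[0,0,0]},{"grip":-1,"travel":[21.8,-1.7,-10.4],"rotation":[0,0,0]},{"grip":-1,"travel":[18,-1.7,-26],"rotation":[0,0,0]},{"grip":-1,"travel":[15,-1.7,-42],"rotation":[0,0,0]},{"grip":-1,"travel":[12.4,-1.7,-57],"rotation":[0,0,0]},{"grip":-1,"travel":[12.4,-1.7,-57],"rotation":[0,0,0]},{"grip":-1,"travel":[8.5,35,-65],"rotation":[0,0,0]},{"grip":-1,"travel":[4.6,72,-73],"rotation":[0,0,0]},{"grip":-1,"travel":[0.7,110,-81],"rotation":[0,0,0]},{"grip":-1,"travel":[-3.2,148,-88],"rotation":[0,0,0]},{"grip":-1,"travel":[-3.2,148,-88],"rotation":[0,0,0]},{"grip":-1,"travel":[-3.2,148,-88],"rotation":[0,0,0]}]'
python3 - <<'E'
from sim2 import *
for P,Rr in W[2:]:
    print(P.round(3),*delta(P,Rr));q,e=track(q,line(p,r,P,Rr));p,r=P,Rr;print('   ',q.round(2),np.abs(e).max().round(4))
E
```

```text
time: 24.4
position: [0.4841, -0.0649, 0.2326]
tcp_rot: [0.011, 0.974, -0.003, 0.225]
ft_force: [-0.2, -0.3, -1.9]
opening: 0.016
finger_force: 30.0
[ 0.484 -0.062  0.234] [-0.6  2.8 -0.9] [-0.1  0.  -0. ]
    [ 1.18  0.22 -1.23  2.28  0.57  0.39  1.07] 0.0
[0.496 0.033 0.282] [-30.3  97.6 -40.8] [0.6 4.  1.6]
    [ 0.98  0.16 -1.27  2.15  0.46  0.62  0.92] 0.0
[0.551 0.127 0.292] [-82.7 193.1 -26.5] [2.7 4.  6.2]
    [ 0.47  0.31 -1.05  1.98  0.72  0.81  0.45] 0.0
[0.598 0.228 0.243] [-101.6  295.2   37.3] [ 5.1 -8.9  8.8]
    [-0.05  0.45 -0.77  2.    1.27  0.82 -0.3 ] 0.0
[0.598 0.228 0.182] [-74.9 295.3  92.2] [ 5.1 -8.9  8.8]
    [-0.12  0.54 -0.7   2.06  1.46  0.8  -0.5 ] 0.0
[0.55  0.238 0.148] [-16.3 304.1 101.9] [ 5.1 -8.9  8.8]
    [-0.2   0.57 -0.69  2.16  1.58  0.83 -0.72] 0.0
```

```bash
python3 -m handwheel '[{"grip":-1,"travel":[-15,49,-20],"rotation":[0.3,2,0.8]},{"grip":-1,"travel":[-30,98,-41],"rotation":[0.6,4,1.6]},{"grip":-1,"travel":[-56,145,-34],"rotation":[1.7,4,4]},{"grip":-1,"travel":[-83,193,-26],"rotation":[2.7,4,6.2]},{"grip":-1,"travel":[-89,227,-5],"rotation":[3.5,0,7]},{"grip":-1,"travel":[-95,261,16],"rotation":[4.3,-4.5,8]},{"grip":-1,"travel":[-101.6,295,37],"rotation":[5.1,-8.9,8.8]},{"grip":-1,"travel":[-101.6,295,37],"rotation":[5.1,-8.9,8.8]},{"grip":-1,"travel":[-101.6,295,37],"rotation":[5.1,-8.9,8.8]},{"grip":-1,"travel":[-101.6,295,37],"rotation":[5.1,-8.9,8.8]}]'
python3 - <<'E'
from sim2 import *
print(s['joint_pos'].round(2))
for P,Rr in W[5:]: print(*delta(P,Rr))
E
```

```text
time: 25.65
position: [0.5993, 0.226, 0.2444]
tcp_rot: [0.097, 0.949, -0.03, 0.299]
ft_force: [-0.3, -0.4, -1.5]
opening: 0.0157
finger_force: 30.0
[-0.01  0.47 -0.81  1.96  1.24  0.86 -0.21]
[1.8 1.7 0.2] [-0.1  0.  -0.1]
[36.8  1.7 50.2] [-0.1  0.  -0.1]
[96.8  1.6 50.1] [-0.1  0.  -0.1]
```

Fine posture. Next I go to 60 mm off the groove and re-measure before laying it in.

```bash
python3 -m handwheel '[{"grip":-1,"travel":[19,1.7,25],"rotation":[-0.1,0,-0.1]},{"grip":-1,"travel":[36.8,1.7,50.2],"rotation":[-0.1,0,-0.1]},{"grip":-1,"travel":[50,1.7,50.2],"rotation":[-0.1,0,-0.1]},{"grip":-1,"travel":[60,1.7,50.2],"rotation":[-0.1,0,-0.1]},{"grip":-1,"travel":[60,1.7,50.2],"rotation":[-0.1,0,-0.1]},{"grip":-1,"travel":[60,1.7,50.2],"rotation":[-0.1,0,-0.1]}]'
python3 - <<'E'
from sim2 import *
print(delta(HP,HR),s['ft_force'].round(1),s['joint_pos'].round(2))
im=capture('wrist');cv2.imwrite('pics/8.png',im[:,:,::-1])
E
```

```text
time: 26.4
position: [0.5795, 0.2339, 0.1696]
tcp_rot: [0.094, 0.949, -0.029, 0.3]
ft_force: [0.5, -0.2, -1.5]
opening: 0.0158
finger_force: 30.0
(array([36.8, -2.1,  0.8]), array([0.2, 0.1, 0.1])) [ 0.5 -0.2 -1.5] [-0.1   0.57 -0.75  2.04  1.44  0.84 -0.46]
```

View pics/8.png

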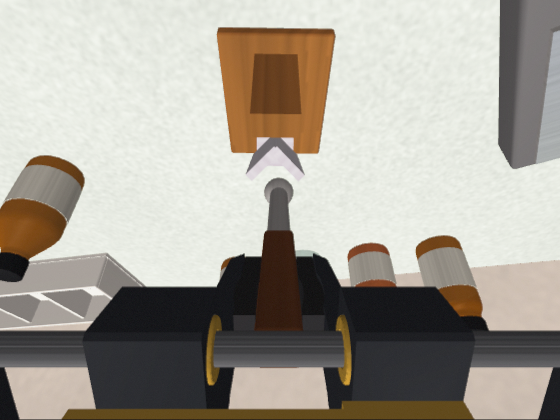

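The wrist view shows the groove axis at column ~275 and the ball at (278,188). That agrees with the computed −2 mm in y. I lay it in gently.

```bash
python3 -m handwheel '[{"grip":-1,"travel":[10,-2.1,-0.5],"rotation":[0.2,0.1,0.1]},{"grip":-1,"travel":[20,-2.1,-0.5],"rotation":[0.2,0.1,0.1]},{"grip":-1,"travel":[27,-2.1,0],"rotation":[0.2,0.1,0.1]},{"grip":-1,"travel":[33,-2.1,0.4],"rotation":[0.2,0.1,0.1]},{"grip":-1,"travel":[36.8,-2.1,0.8],"rotation":[0.2,0.1,0.1]},{"grip":-1,"travel":[36.8,-2.1,0.8],"rotation":[0.2,0.1,0.1]},{"grip":-1,"travel":[36.8,-2.1,0.8],"rotation":[0.2,0.1,0.1]},{"grip":-1,"travel":[36.8,-2.1,0.8],"rotation":[0.2,0.1,0.1]}]'
python3 -c "
from h import *
s=observe();print(delta(HP,HR),s['ft_force'],s['finger_force'])"
```

```text
time: 27.45
position: [0.5506, 0.2378, 0.1481]
tcp_rot: [0.096, 0.949, -0.03, 0.299]
ft_force: [3.4, -1.9, 5.4]
opening: 0.0158
finger_force: 30.0
(array([ 0.5, -0.2, -0. ]), array([-0.1,  0.1, -0. ])) [ 3.38696343 -1.85272323  5.42098221] 30.002097822725773
```

```bash
python3 -m handwheel '[{"grip":-0.6,"travel":[0,0,0],"rotation":[0,0,0]},{"grip":-0.3,"travel":[0,0,0],"rotation":[0,0,0]},{"grip":0.3,"travel":[0,0,0],"rotation":[0,0,0]},{"grip":1,"travel":[0,0,0],"rotation":[0,0,0]},{"grip":1,"travel":[0,0,0],"rotation":[0,0,0]},{"grip":1,"travel":[0,0,0],"rotation":[0,0,0]},{"grip":1,"travel":[0,0,-15],"rotation":[0,0,0]},{"grip":1,"travel":[0,0,-35],"rotation":[0,0,0]},{"grip":1,"travel":[0,0,-60],"rotation":[0,0,0]},{"grip":1,"travel":[0,0,-85],"rotation":[0,0,0]},{"grip":1,"travel":[0,0,-100],"rotation":[0,0,0]},{"grip":1,"travel":[0,0,-100],"rotation":[0,0,0]},{"grip":1,"travel":[0,0,-100],"rotation":[0,0,0]}]'
python3 - <<'E'
from h import *
w=capture('wrist');t=capture('top')
cv2.imwrite('pics/9.png',np.hstack([cv2.resize(w[:,:,::-1],(400,300)),cv2.resize(t[140:290,140:340,::-1],(400,300),interpolation=cv2.INTER_CUBIC)]))
E
```

```text
time: 29.08
position: [0.4932, 0.2491, 0.229]
tcp_rot: [0.095, 0.949, -0.03, 0.298]
ft_force: [0.1, -0.4, -1.1]
opening: 0.0882
finger_force: 0.0
```

View pics/9.png

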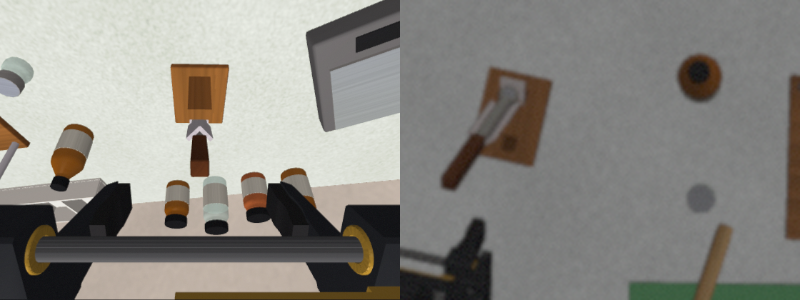

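Both views show the rod lying in its groove as at the start, with the gripper clear and the bottle and jar in place. I'm handing in.

```bash
python3 -c "
from rig import *
print(job_done())"
```

```text
the job is handed in; nothing more can be done
None
```

I stirred the beads and laid the rod back in its groove with the gripper clear, then handed the job in at about 29 s; no verdict came back. I made two extra, slightly wider turns because the bead shift after the first two looked marginal, and held the rod at about 26° instead of 35° because of the arm's joint limits.

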